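Dock the scraper and slide an order to the pick-up mat

TASK

The flat ice scraper has been left lying on the pick-up mat. Slide its blade into the slot of its dock, fully home with the handle lying on the dock's shelf, and let go; then slide the lidded bowl along the counter, never lifting or tipping it, round the dock until it stands wholly on the mat. Leave the stack of cups, the syrup bottle, the card terminal and the tip jar where they stand.

Things in the scene. Friction and masses are not known exactly. Their poses are not given: they have to be found in the camera images.
- bowl: Round white take-away bowl with a clear low dome lid, closed, about 0.3 kg, loose, starts on one side of the counter (left or right). Foot 92 mm across, widening to the rim, 116 mm across at 36 to 42 mm up (too wide to grasp); the dome narrows above it to a flat top at 70 mm. Origin: centre of the underside, z up.
- mat: Pick-up mat: a dark round mat 140 mm across with a thin grey ring on it, inlaid flush in the counter (no edge to climb), on the other side of the dock from the bowl. Origin: its centre.
- scraper: Flat ice scraper lying flat on the mat, 0.16 kg. Steel blade 75 mm wide (y), 4 mm thick, underside at z = 0; black handle 85 mm long (x -85 to 0 mm), 22 mm wide (y), 18 mm high (z 0 to 18 mm). Origin: on the underside, mid-width, where the blade leaves the handle; x points to the blade's edge, at x = +80 mm; z up. Centre of mass about 15 mm ahead of the origin.
- dock: Scraper dock, fixed: low white block 155 mm long (x), 109 mm wide (y), mid-counter, far side. Origin: centre of its underside; x points away from the robot. From x = -77.5 to -3.5 mm: an open shelf 12 mm high for the handle. From x = -3.5 to +77.5 mm: a covered slot with side walls 13 mm thick and a clear 6 mm cover, top 30 mm up; closed end at x = +73.5 mm.
- slot (a point): Middle of the slot's mouth, on the slot's floor (12 mm above the counter, level with the shelf); axes as the dock's: the blade goes in along +x. The slot is 83 mm wide (y), 12 mm high, 77 mm deep; when the blade is home the scraper's origin is within a few mm of this point, 3 mm in front of it.
- cups: Bystander: a stack of upturned white foam cups, 80 mm across at the foot, 150 mm high, light and loose. Beside the dock, on one side. Origin: centre of the underside.
- syrup: Bystander: an amber syrup bottle, 68 mm across, 190 mm high, loose. Beside the dock, on the other side. Origin: centre of the underside.
- terminal: Bystander: a grey card terminal 75 mm (x) by 150 mm (y), 34 mm high, lying loose at the far edge of the work, on one side. Origin: centre of the underside.
- jar: Bystander: a lidded clear glass tip jar, 84 mm across, 110 mm high, loose, at the far edge of the work, on the other side. Origin: centre of the underside.
Mind the look-alikes: they are no part of the job. Leave any turquoise look-alike of the bowl alone. There is more than one size of the scraper; the job needs the middle-sized.

How it is judged:
By the outcome, as a careful person would: the job done as asked, in the order asked, and still so for the second after the job is handed in, with the robot touching nothing.
It also fails if it takes over 72 s, if anything falls off the work surface, if the arm or the gripper's body presses on something with over 40 N, if the wrist force passes 120 N, or if a joint passes its speed limit or range.

ROBOT

A 7-joint arm with a two-finger parallel gripper is mounted at the origin on the work surface. World frame = base frame: x ahead of the robot, y to its left, z up, the work surface at z = 0. Lengths are in m, angles in rad, forces in N, time in s.
With the tool pointing down it reaches from about 0.425 to 1.025 m from the base axis. Payload 3.6 kg.
Tool frame: the origin (TCP) lies midway between the tips of the shut fingers; the grasp point (between the pads) lies behind it (env.grip_depth is the y of the grasp point in the tool frame, in m); y points along the fingers, z is the direction in which the jaws open and shut, and the axes are right-handed (so a half turn about y gives the same grasp; the last joint's range is limited). The gripper opens to 85 mm and grips with 20 to 120 N. Pads are 22 mm wide; open, the fingers measure 114 mm over their backs; the gripper's body (76 mm by 85 mm) begins 54 mm behind the grasp point. The pads swing forward as they close: fully open they stand 13 mm farther back than shut.
Start: joints at [-1.429, 0.591, 0.048, 1.609, -0.033, 0.943, -0.034], TCP at [0.169, 0.705, 0.231] pointing down, gripper open.
Joint ranges: [-2.69, 2.69], [-0.47, 2.24], [-1.27, 1.36], [0.19, 2.51], [-1.53, 4.68], [0.08, 2.07], [-3.09, 3.09]. Speed limits (rad/s): [2.57, 2.57, 3.14, 3.14, 3.14, 3.14, 3.14].

INTERFACE

Orientations are given as a rotation vector (axis times angle).
In Python, from bench import env, capture, calibration, job gives the robot as it stands.
- The arm moves only by the tool jog_arm, never from a script. Its argument "commands" is text: rows parted by semicolons, each of 5 numbers parted by spaces: the finger opening in m, from 0 to 0.0854, then the shift along the tool's x, y, z in m, then the turn about the tool's y in rad. A call has 1 to 12 rows; each row shifts and turns the commanded pose from where the row before left it, along the tool's axes as they then stand; what a row does not reach is not made up. A row lasts 1/12 s, in which the tool goes at most 41.7 mm and 7.16 degrees, less where a joint would pass 70% of its speed; a pose out of reach is approached as far as the arm can. A call with a gripper value outside its range is refused whole. The fingers move at their own pace and stop on an object; "newtons" is the grip in N (left out, the last holds). Time passes only in rows, so rows that do not move let the fingers close. It gives the time, the measured TCP pose, the force and the opening at its end, in the units of the state.
- env.observe(): the state, without advancing time (a new reading comes with each control period).
- capture(name): name is "scene" or "top" or "wrist"; returns (picture, depth): 480x640x3 uint8, blue, green, red; 480x640 float32, m along the optical axis (not along the pixel's ray), 0 where there is no reading.
- calibration(name): a dict with "fx", "fy", "cx", "cy" (pixels), "extrinsics" (4x4, takes a point from world to camera coordinates); the wrist camera has in their place "T_tool_cam" (4x4, takes a point from camera to tool coordinates, whose origin is the TCP and whose axes are the tool frame's). Camera axes: x right, y up, looking along -z (the intrinsics and any distortion apply to the point x, -y, -z); pixel columns grow to the right and rows downward; lengths in m; the calibration is good to about 2 mm. A picture is of the moment at which its call begins: read the wrist's pose just before it. calibration takes no time and is no camera call.
- job.hand_in(): hands the job in, once; it reports no verdict.
The state is a dict: "time_s": time; "joint_positions": joint angles; "joint_velocities": joint speeds; "effort": joint torques, N m; "ee_pos": TCP position; "tcp_rot": TCP orientation; "wrist_force": force on the tool from outside, world axes, zero at the start; "torque": the same for the moment, N m; "width": finger opening in m.
Only numpy, scipy, OpenCV 4.12 (cv2) and the standard library are available. Lean on these libraries where they do the work, as an engineer would, in place of code of your own. Each camera call takes 0.05 s, during which the arm holds its last target.

## Working session

There is one attempt and no reset: what is moved stays moved. The work goes in short steps, Python scripts to look and compute and a tool call to move; the robot and the scene stay as the last step left them, time stands still between calls to the robot, and variables do not carry over. Pictures are saved under pics/ and viewed, and the job is handed in when it is done.

Besides the shell and the picture viewer there is one more tool, called after ">>>" by a JSON object that holds its "op" and its "data", one argument or row to a line. jog_arm: Moves the arm, as the interface text tells. Its arguments: {"type":"object","properties":{"commands":{"type":"string"},"newtons":{"type":"number"}},"required":["commands"]}

```bash
ls -la; mkdir -p pics; cat > h.py <<'E'
import numpy as np, cv2
from bench import env, capture, calibration, job
from scipy.spatial.transform import Rotation as R
def world(name,pic_depth,us,vs,cal=None,st=None):
    c=calibration(name)
    d=pic_depth
    us=np.asarray(us,float);vs=np.asarray(vs,float)
    z=d[vs.astype(int),us.astype(int)]
    P=np.stack([(us-c['cx'])/c['fx']*z,-(vs-c['cy'])/c['fy']*z,-z],-1)
    if name=='wrist':
        T=np.array(c['T_tool_cam']);P=P@T[:3,:3].T+T[:3,3]
        r=R.from_rotvec(st['tcp_rot']).as_matrix();return P@r.T+np.array(st['ee_pos'])
    E=np.linalg.inv(np.array(c['extrinsics']))
    return P@E[:3,:3].T+E[:3,3]
E
python3 - <<'E'
from h import *
s=env.observe();print(s,env.grip_depth)
for n in ['scene','top','wrist']:
    p,d=capture(n);cv2.imwrite(f'pics/{n}0.png',p);np.save(f'{n}0.npy',d);print(n,calibration(n))
E
```

```text
total 12
drwxr-xr-x  3 agent agent 4096 Dec  6 06:09 .
drwxr-xr-x 23 root  root  4096 Dec  6 06:08 ..
drwxr-xr-x  2 agent agent 4096 Dec  6 06:09 pics
{'time_s': 0.0, 'joint_positions': array([-1.42951645,  0.59213312,  0.04829952,  1.60984041, -0.03333927,
        0.94268947, -0.03370326]), 'joint_velocities': array([ 6.47153720e-05,  1.06228882e-03, -3.76685026e-04, -6.73199604e-04,
       -5.48280283e-04,  1.54754763e-04,  1.02764446e-03]), 'effort': array([-1.13644344e-04, -5.48714447e+01,  1.54693265e+00, -1.98119885e+01,
        9.43406951e-03,  8.83860776e-03, -1.13812260e-05]), 'ee_pos': array([0.16844615, 0.70430276, 0.23012406]), 'tcp_rot': array([-1.56519046,  0.18446691, -0.18420079]), 'wrist_force': array([ 0.09350804,  0.10909235, -0.62959728]), 'torque': array([ 0.0234619 , -0.00782769, -0.02322668]), 'width': 0.08513969045226014} -0.0187
scene {'fx': 559.6393763545896, 'fy': 559.6393763545896, 'cx': 318.19266772541766, 'cy': 238.50632553442293, 'extrinsics': array([[ 0.19111538,  0.98152732, -0.00888951, -0.13210019],
       [-0.84864796,  0.16977934,  0.50097067,  0.
[... 264 characters left out ...]
0.00769258, -0.99985686,  0.01506932,  0.01123289],
       [ 0.98023405, -0.00456064,  0.1977888 , -0.49320767],
       [-0.19769177,  0.01629297,  0.98012882, -1.1865097 ],
       [ 0.        ,  0.        ,  0.        ,  1.        ]])}
wrist {'fx': 359.7643915817618, 'fy': 359.7643915817618, 'cx': 314.8204685057019, 'cy': 236.04568228828705, 'T_tool_cam': array([[ 7.86333932e-04, -9.57697286e-01, -2.87776458e-01,
        -7.20173311e-02],
       [-2.57799877e-04,  2.87776344e-01, -9.57697609e-01,
        -1.43943732e-01],
       [ 9.99999658e-01,  8.27258861e-04, -2.06059387e-05,
        -1.05495909e-03],
       [ 0.00000000e+00,  0.00000000e+00,  0.00000000e+00,
         1.00000000e+00]])}
```

View pics/scene0.png

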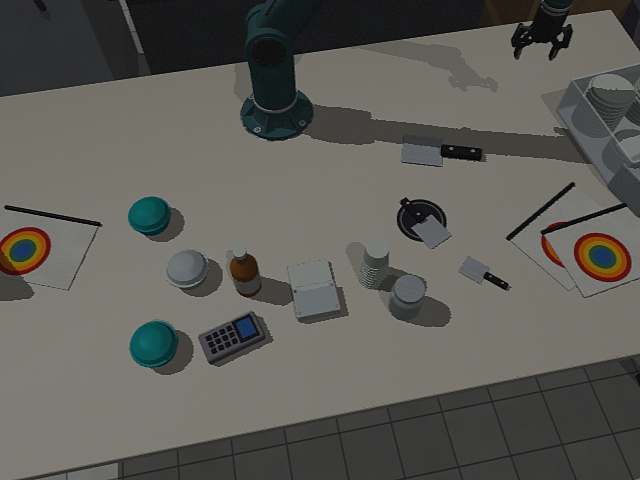

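View pics/top0.png

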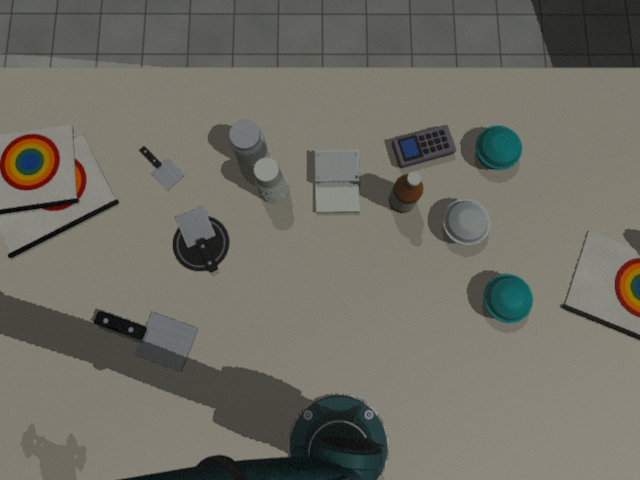

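View pics/wrist0.png

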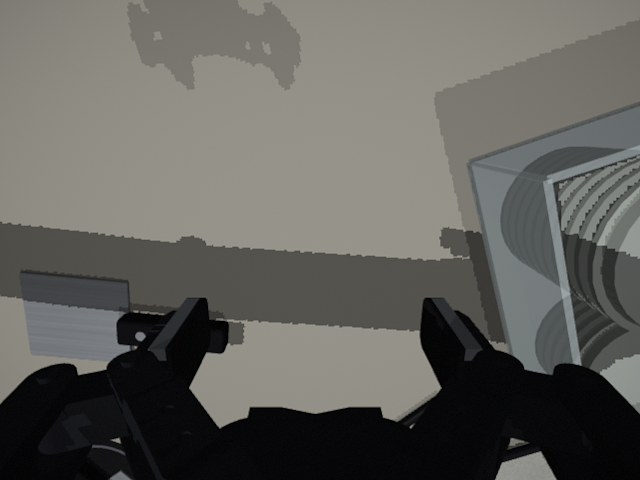

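The top view (up = +x, left = +y) shows the middle-sized scraper on the mat at about (200,240), the dock at (337,180), the white bowl at (467,222), the cups at (270,180) and the syrup at (405,192). I'll measure these next.

```bash
python3 - <<'E'
from h import *
p=cv2.imread('pics/top0.png');d=np.load('top0.npy')
def crop(x0,y0,x1,y1,k,n): cv2.imwrite(n,cv2.resize(p[y0:y1,x0:x1],None,fx=k,fy=k,interpolation=cv2.INTER_CUBIC))
crop(160,190,260,290,6,'pics/c1.png'); crop(220,110,380,220,5,'pics/c2.png')
vv,uu=np.mgrid[0:480,0:640]
W=world('top',d,uu.ravel(),vv.ravel()).reshape(480,640,3);np.save('W0.npy',W)
def reg(n,u0,v0,u1,v1,zlo,zhi):
    w=W[v0:v1,u0:u1].reshape(-1,3);m=(w[:,2]>zlo)&(w[:,2]<zhi);w=w[m]
    c,r=cv2.minEnclosingCircle(w[:,:2].astype(np.float32));print(n,len(w),w.min(0).round(3),w.max(0).round(3),'mean',w.mean(0).round(4),'circ',np.round(c,4),round(r,4))
print('floor',W[300,150:600:50,2].round(4))
reg('bowl',435,190,500,255,0.06,0.09)
reg('bowl rim',435,190,500,255,0.03,0.046)
reg('cups',240,145,300,215,.14,.17)
reg('syrup',380,160,430,220,.05,.22); reg('syruptop',380,160,430,220,.18,.22)
reg('jar',220,110,272,165,.1,.13)
reg('term',385,115,465,175,.025,.05)
reg('dockcover',305,140,370,225,.024,.04)
reg('dockshelf',305,140,370,225,.008,.018)
reg('teal1',470,120,525,172,.06,.09);reg('teal2',480,270,540,330,.06,.09)
E
```

```text
floor [-0.0009  0.0009  0.0045  0.0025  0.0033  0.0014 -0.0013  0.0664  0.001 ]
bowl 891 [ 0.472 -0.357  0.06 ] [ 0.561 -0.268  0.077] mean [ 0.5137 -0.3134  0.0669] circ [ 0.5151 -0.3134] 0.0465
bowl rim 375 [ 0.458 -0.374  0.034] [ 0.574 -0.257  0.046] mean [ 0.509  -0.3092  0.0421] circ [ 0.516  -0.3155] 0.0592
cups 508 [0.585 0.131 0.14 ] [0.642 0.187 0.156] mean [0.6125 0.1589 0.1497] circ [0.6138 0.1591] 0.0291
syrup 908 [ 0.545 -0.199  0.05 ] [ 0.611 -0.131  0.196] mean [ 0.5682 -0.1592  0.131 ] circ [ 0.5782 -0.1652] 0.0343
syruptop 169 [ 0.564 -0.181  0.18 ] [ 0.595 -0.15   0.196] mean [ 0.5786 -0.165   0.1892] circ [ 0.5797 -0.1657] 0.0158
jar 736 [0.678 0.18  0.1  ] [0.752 0.253 0.117] mean [0.7129 0.2159 0.1098] circ [0.715  0.2156] 0.0378
term 1586 [ 0.663 -0.302  0.025] [ 0.77  -0.145  0.042] mean [ 0.7154 -0.2231  0.0316] circ [ 0.7178 -0.2233] 0.08
dockcover 1345 [ 0.621 -0.058  0.024] [0.704 0.052 0.038] mean [ 0.6621 -0.0026  0.03  ] circ [ 0.6626 -0.0027] 0.0676
dockshelf 1239 [ 0.548 -0.078  0.008] [0.723 0.06  0.018] mean [ 0.5868 -0.0035  0.0123] circ [ 0.6359 -0.013 ] 0.1075
teal1 796 [ 0.659 -0.451  0.06 ] [ 0.75  -0.365  0.077] mean [ 0.7036 -0.4071  0.0667] circ [ 0.7049 -0.408 ] 0.046
teal2 969 [ 0.286 -0.447  0.06 ] [ 0.374 -0.359  0.077] mean [ 0.3295 -0.4018  0.0669] circ [ 0.3307 -0.402 ] 0.0464
```

View pics/c1.png

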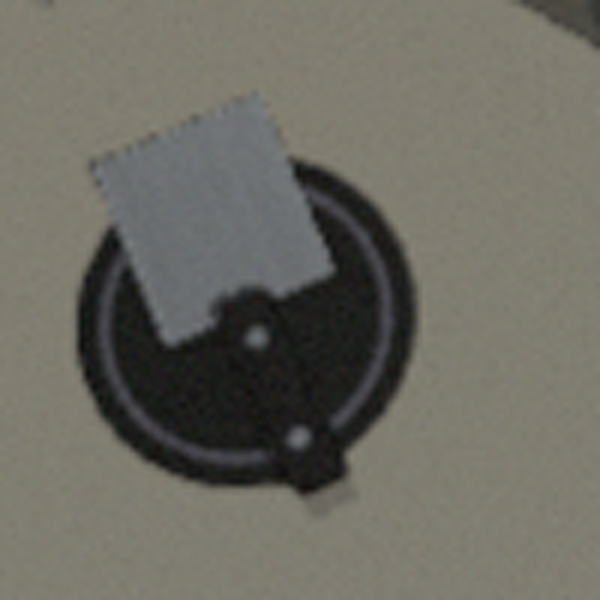

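View pics/c2.png

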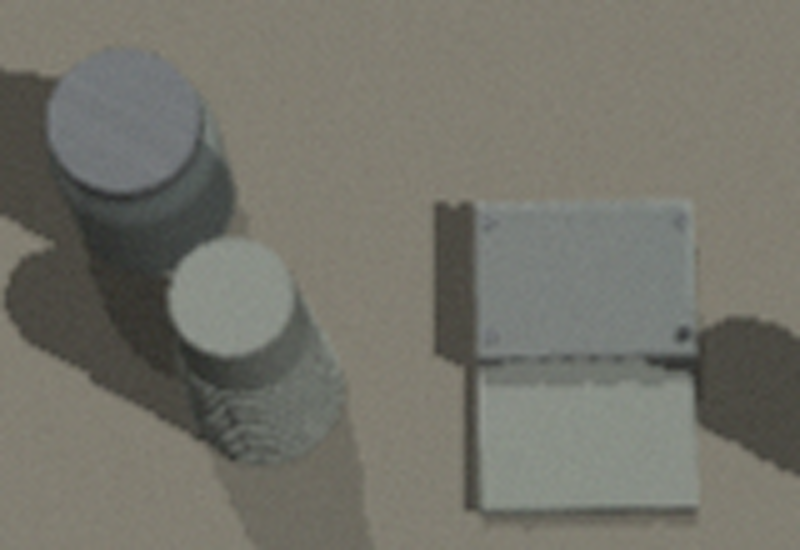

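```bash
cat >> h.py <<'E'
def ray(name,u,v,z,st=None):
    c=calibration(name)
    dcam=np.array([(u-c['cx'])/c['fx'],-(v-c['cy'])/c['fy'],-1.])
    if name=='wrist':
        T=np.array(c['T_tool_cam']);r=R.from_rotvec(st['tcp_rot']).as_matrix()
        Rw=r@T[:3,:3];o=r@T[:3,3]+np.array(st['ee_pos'])
    else:
        E=np.linalg.inv(np.array(c['extrinsics']));Rw=E[:3,:3];o=E[:3,3]
    q=Rw@dcam;return o+q*(z-o[2])/q[2]
E
python3 - <<'E'
from h import *
f=lambda u,v,z,k,x,y:ray('top',u/k+x,v/k+y,z)[:2]
B=np.array([f(u,v,.004,6,160,190) for u,v in [(92,162),(258,92),(333,268),(172,347)]])
print('blade',B.round(4)); print([np.linalg.norm(B[i]-B[(i+1)%4]).round(4) for i in range(4)])
fr=(B[0]+B[1])/2;bk=(B[2]+B[3])/2;a=np.arctan2(*(fr-bk)[::-1]);print('front',fr,'origin',bk,'yaw',a)
for u,v in [(257,337),(299,437)]: print('rivet',f(u,v,.018,6,160,190))
print('handle end',f(325,482,.018,6,160,190))
for u,v in [(247,155),(247,487),(78,320),(415,315)]: print('mat',f(u,v,0,6,160,190))
for u,v,z in [(476,203,.03),(690,203,.03),(692,355,.03),(476,358,.03),(482,510,.012),(697,510,.012)]: print('dock',z,f(u,v,z,5,220,110))
print(R.from_rotvec(env.observe()['tcp_rot']).as_matrix().round(3))
E
```

```text
blade [[0.5369 0.3995]
 [0.5665 0.3323]
 [0.4917 0.2983]
 [0.4591 0.3628]]
[np.float64(0.0735), np.float64(0.0821), np.float64(0.0723), np.float64(0.086)]
front [0.55172158 0.36587994] origin [0.47540127 0.33057708] yaw 0.4332510452943099
rivet [0.46067348 0.32497086]
rivet [0.41974091 0.30639578]
handle end [0.40146994 0.29526945]
mat [0.54054789 0.33664602]
mat [0.40181942 0.33071988]
mat [0.47120797 0.40291891]
mat [0.47260042 0.26478167]
dock 0.03 [0.70038642 0.05136956]
dock 0.03 [ 0.70015369 -0.05614868]
dock 0.03 [ 0.62069454 -0.05577362]
dock 0.03 [0.61948397 0.05143519]
dock 0.012 [0.54634107 0.04885633]
dock 0.012 [ 0.54590206 -0.05809982]
[[ 0.973 -0.     0.233]
 [-0.233 -0.002  0.973]
 [ 0.    -1.    -0.002]]
```

>>> {"op": "jog_arm", "data": {
  "commands": "0.085 0.03 0 -0.025 0;0.085 0.03 0 -0.025 0;0.085 0.03 0 -0.025 0;0.085 0.03 0 -0.025 0;0.085 0.03 0 -0.025 0;0.085 0.03 0 -0.025 0;0.085 0.03 0 -0.025 0;0.085 0.03 0 -0.025 0;0.085 0.03 0 -0.025 0;0.085 0.03 0 -0.025 0;0.085 0.03 0 -0.025 0;0.085 0.03 0 -0.025 0",
  "newtons": 70
}}

```text
time_s: 1.15
ee_pos: [0.4497, 0.3278, 0.2313]
tcp_rot: [-1.563, 0.184, -0.184]
wrist_force: [0.5, 0.3, -0.2]
width: 0.0853
```

>>> {"op": "jog_arm", "data": {
  "commands": "0.085 0 0 0 -0.11;0.085 0 0 0 -0.11;0.085 0 0 0 -0.11;0.085 0 0 0 -0.11;0.085 0 0 0 -0.11;0.085 0 0 0 -0.11;0.085 0 0 0 0;0.085 0 0 0 0"
}}

```text
time_s: 1.82
ee_pos: [0.449, 0.3293, 0.2312]
tcp_rot: [-1.545, -0.331, 0.331]
wrist_force: [0.0, 0.2, 0.7]
width: 0.0849
```

```bash
cat >> h.py <<'E'
def yaw(s):
    r=R.from_rotvec(s['tcp_rot']).as_matrix();return np.arctan2(r[1,0],r[0,0])
def shift(s,target):
    r=R.from_rotvec(s['tcp_rot']).as_matrix();return (r.T@(np.array(target)-s['ee_pos'])).round(4)
E
python3 - <<'E'
from h import *
s=env.observe();p,d=capture('wrist');cv2.imwrite('pics/w1.png',p);np.save('w1.npy',d);np.save('w1s.npy',s,allow_pickle=True)
print(s['ee_pos'],yaw(s),R.from_rotvec(s['tcp_rot']).as_matrix().round(4))
E
```

```text
[0.44897945 0.32931837 0.23115042] 0.4221245801268223 [[ 9.122e-01 -4.000e-04 -4.097e-01]
 [ 4.097e-01 -1.000e-04  9.122e-01]
 [-4.000e-04 -1.000e+00  0.000e+00]]
```

View pics/w1.png

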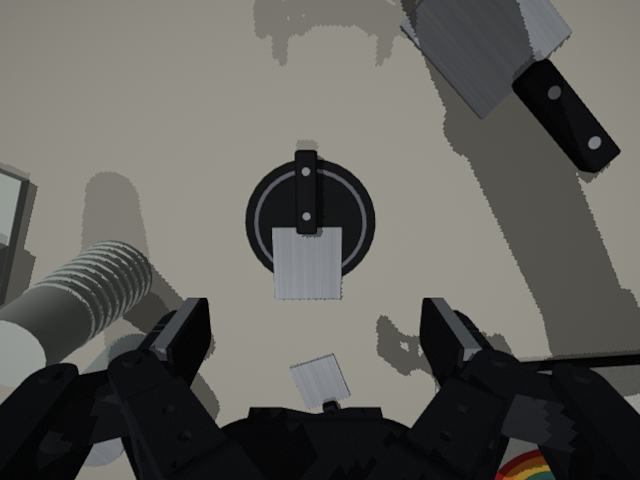

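The wrist view shows the scraper nearly square to the tool. The blade corners are at about (273,227), (341,227), (342,298) and (275,299), and the handle tail is at (306,150).

```bash
python3 - <<'E'
from h import *
s=np.load('w1s.npy',allow_pickle=True).item();d=np.load('w1.npy')
B=np.array([ray('wrist',u,v,.004,s)[:2] for u,v in [(273,227),(341,227),(342,298),(275,299)]])
print(B.round(4),[np.linalg.norm(B[i]-B[(i+1)%4]).round(4) for i in range(4)])
o=(B[0]+B[1])/2;f=(B[2]+B[3])/2;print('orig',o,'front',f,'yaw',np.arctan2(*(f-o)[::-1]))
t=ray('wrist',306,150.5,.018,s)[:2];n=ray('wrist',308,232,.018,s)[:2];print('tail',t,'nose',n,np.linalg.norm(n-t),np.arctan2(*(n-t)[::-1]))
M=np.array([ray('wrist',u,v,0,s)[:2] for u,v in [(246,220),(376,220),(311,159)]]);print('mat',M.round(4),(M[0]+M[1])/2)
W=world('wrist',d,[306,306,308,308,200],[170,200,250,280,200],st=s);print(W.round(4))
E
```

```text
[[0.4939 0.2987]
 [0.4641 0.365 ]
 [0.5392 0.4018]
 [0.5715 0.3329]] [np.float64(0.0727), np.float64(0.0836), np.float64(0.0761), np.float64(0.0848)]
orig [0.47901137 0.33184958] front [0.55535818 0.36733956] yaw 0.43513616988839193
tail [0.40561615 0.29876679] nose [0.4798706  0.33367641] 0.08205123942961544 0.43947149648212597
mat [[0.4997 0.2693]
 [0.4426 0.3967]
 [0.4124 0.3069]] [0.47115635 0.33299194]
[[0.4225 0.3062 0.0196]
 [0.4497 0.3182 0.0197]
 [0.5016 0.343  0.0064]
 [0.5339 0.3573 0.006 ]
 [0.4988 0.2174 0.0015]]
```

```bash
python3 - <<'E'
from h import *
print(shift(env.observe(),[.457,.322,.005]))
E
```

```text
[ 0.0044  0.2262 -0.0101]
```

>>> {"op": "jog_arm", "data": {
  "commands": "0.085 0.0044 0 -0.01 -0.01;0.085 0 0.036 0 0;0.085 0 0.036 0 0;0.085 0 0.036 0 0;0.085 0 0.036 0 0;0.085 0 0.030 0 0;0.085 0 0.026 0 0;0.085 0 0.016 0 0;0.085 0 0.006 0 0;0.085 0 0.004 0 0;0.085 0 0 0 0;0.085 0 0 0 0"
}}

```text
time_s: 2.87
ee_pos: [0.4578, 0.3229, 0.0062]
tcp_rot: [-1.543, -0.342, 0.34]
wrist_force: [1.1, 0.5, 0.8]
width: 0.0851
```

>>> {"op": "jog_arm", "data": {
  "commands": "0.01 0 0 0 0;0.01 0 0 0 0;0.01 0 0 0 0;0.01 0 0 0 0;0.01 0 0 0 0;0.01 0 0 0 0;0.01 0 0 0 0;0.01 0 0 0 0;0.01 0 0 0 0;0.01 0 0 0 0",
  "newtons": 70
}}

```text
time_s: 3.7
ee_pos: [0.4573, 0.3224, 0.006]
tcp_rot: [-1.544, -0.342, 0.341]
wrist_force: [-1.1, 0.1, 4.5]
width: 0.0203
```

>>> {"op": "jog_arm", "data": {
  "commands": "0.01 0 -0.01 0 0;0.01 0 -0.02 0 0;0.01 0 -0.025 0 0;0.01 0 -0.025 0 0;0.01 0 -0.02 0 0;0.01 0 0 0 0;0.01 0 0 0 0;0.01 0 0 0 0"
}}

```text
time_s: 4.37
ee_pos: [0.4565, 0.3217, 0.1049]
tcp_rot: [-1.544, -0.34, 0.342]
wrist_force: [-0.4, -0.1, -1.8]
width: 0.0202
```

```bash
cat > look.py <<'E'
from h import *
import sys
n=sys.argv[1]
s=env.observe();p,d=capture('wrist');cv2.imwrite(f'pics/{n}.png',p);np.save(f'{n}.npy',d);np.save(f'{n}s.npy',s,allow_pickle=True)
print(s['time_s'],s['ee_pos'],yaw(s),s['width'],s['wrist_force'].round(1))
E
python3 look.py w2
```

```text
4.3667 [0.45646027 0.32169994 0.10490222] 0.4352241919037038 0.020167108436136328 [-0.4 -0.1 -1.8]
```

View pics/w2.png

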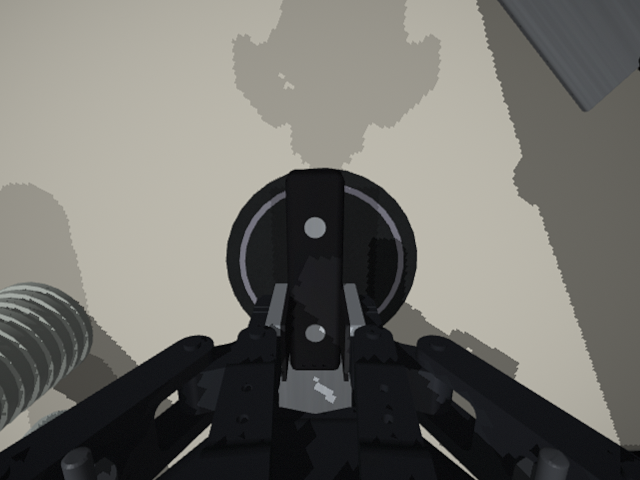

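The scraper is held, with the handle centred between the pads at about (315,270). I'll check its pitch from depth.

```bash
python3 - <<'E'
from h import *
s=np.load('w2s.npy',allow_pickle=True).item();d=np.load('w2.npy')
us,vs=np.meshgrid(np.arange(296,336,3),np.arange(180,262,4));us=us.ravel();vs=vs.ravel()
W=world('wrist',d,us,vs,st=s);r=R.from_rotvec(s['tcp_rot']).as_matrix();L=(W-s['ee_pos'])@r
A=np.c_[L[:,0],L[:,2],np.ones(len(L))];c,res,_,_=np.linalg.lstsq(A,L[:,1],rcond=None);print('slope y/x, y/z, y0',c,np.std(A@c-L[:,1]))
print('handle top height rel TCP at x=0',-c[2]); 
for v in (171,190,230): print(((world('wrist',d,[315],[v],st=s)-s['ee_pos'])@r).round(4))
# edges
for v in (200,240):
  for u in (288,342): print(u,v,((ray('wrist',u,v,s['ee_pos'][2]+.012,s)-s['ee_pos'])@r).round(4))
E
```

```text
slope y/x, y/z, y0 [ 0.16405534 -0.01219674 -0.00752686] 0.00745331505536919
handle top height rel TCP at x=0 0.00752685927433845
[[-0.057  -0.0038 -0.0015]]
[[-0.0512 -0.0132 -0.0015]]
[[-0.0363 -0.0143 -0.0015]]
288 200 [-0.0473 -0.0119 -0.0115]
342 200 [-0.0472 -0.0119  0.0085]
288 240 [-0.0317 -0.012  -0.0119]
342 240 [-0.0317 -0.012   0.0089]
```

>>> {"op": "jog_arm", "data": {
  "commands": "0.01 -0.008 0 -0.012 0;0.01 -0.015 0 -0.028 0;0.01 -0.015 0 -0.032 0;0.01 -0.015 0 -0.032 0;0.01 -0.015 0 -0.032 0;0.01 -0.015 0 -0.032 0;0.01 -0.015 0 -0.032 0;0.01 -0.015 0 -0.032 0;0.01 -0.015 0 -0.030 0;0.01 -0.0095 0 -0.020 0;0.01 -0.005 0 -0.010 0;0.01 0 0 0 0"
}}

```text
time_s: 5.42
ee_pos: [0.4487, -0.0071, 0.1044]
tcp_rot: [-1.546, -0.332, 0.339]
wrist_force: [0.1, 1.3, -1.5]
width: 0.02
```

>>> {"op": "jog_arm", "data": {
  "commands": "0.01 0 0 0 0.06;0.01 0 0 0 0.08;0.01 0 0 0 0.08;0.01 0 0 0 0.08;0.01 0 0 0 0.08;0.01 0 0 0 0.05;0.01 0 0 0 0.005;0.01 0 0 0 0;0.01 0 0 0 0"
}}

```text
time_s: 6.17
ee_pos: [0.4506, -0.002, 0.105]
tcp_rot: [-1.571, -0.001, 0.003]
wrist_force: [-0.3, 0.6, -1.2]
width: 0.0196
```

```bash
python3 look.py w3; python3 - <<'E'
from h import *
for n in ('top','scene'):
    p,d=capture(n);cv2.imwrite(f'pics/{n}1.png',p);np.save(f'{n}1.npy',d)
p=cv2.imread('pics/top1.png');cv2.imwrite('pics/c3.png',cv2.resize(p[130:290,260:420],None,fx=3.7,fy=3.7,interpolation=cv2.INTER_CUBIC))
p=cv2.imread('pics/scene1.png');cv2.imwrite('pics/c4.png',cv2.resize(p[180:340,220:420],None,fx=3.7,fy=3.7,interpolation=cv2.INTER_CUBIC))
E
```

```text
6.1667 [ 0.45059687 -0.0020018   0.10502033] 0.00247740966925831 0.01959205050242819 [-0.3  0.6 -1.2]
```

View pics/w3.png

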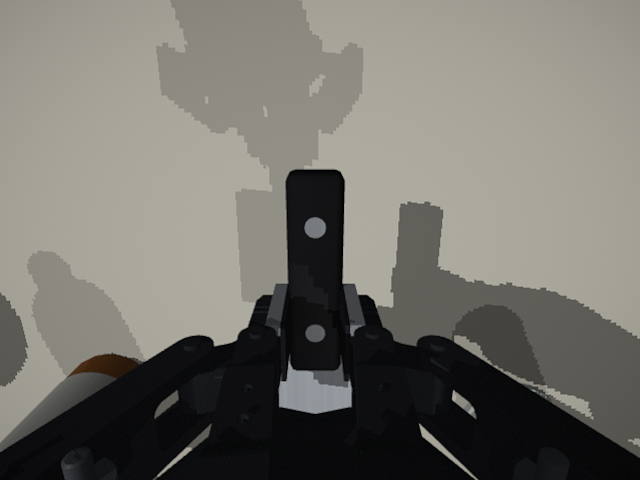

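View pics/c3.png

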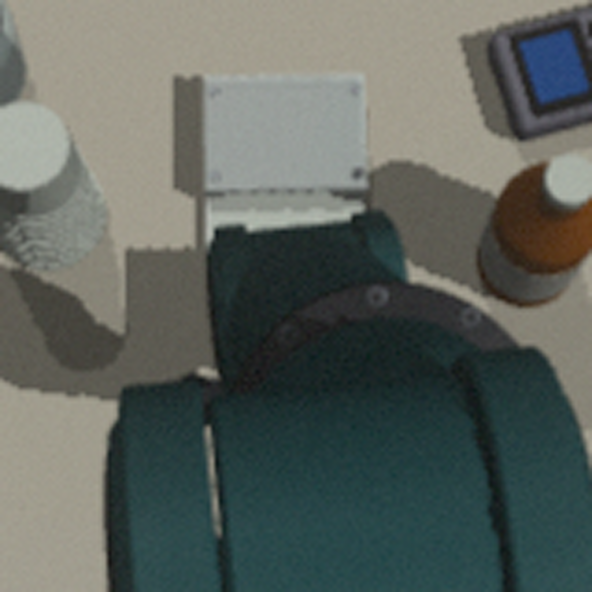

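View pics/c4.png

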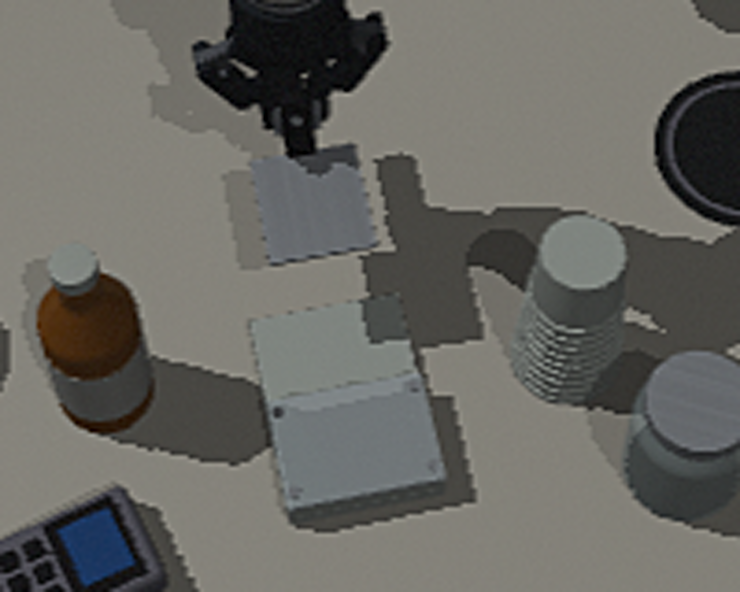

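```bash
python3 - <<'E'
from h import *
d=np.load('scene1.npy')
vv,uu=np.mgrid[0:480,0:640];W=world('scene',d,uu.ravel(),vv.ravel()).reshape(480,640,3)
# blade region
poly=np.array([(258,168),(352,155),(368,240),(274,257)])/3.7+[220,180]
m=np.zeros((480,640),np.uint8);cv2.fillPoly(m,[poly.astype(np.int32)],1);w=W[m>0];w=w[(w[:,2]>.08)&(w[:,2]<.14)]
A=np.c_[w[:,:2]-[.52,0],np.ones(len(w))]
for _ in range(3):
    c=np.linalg.lstsq(A,w[:,2],rcond=None)[0];e=w[:,2]-A@c;k=abs(e)<.004;A=A[k];w=w[k]
print('blade plane slopes x,y, z at x=.52',c,e.std(),len(w))
f=lambda u,v,z:ray('scene',u/3.7+220,v/3.7+180,z)[:2].round(4)
z=c[2]
for n,u,v in [('bl near R',249,160),('far R',270,264),('far L',376,243),('near L',357,146)]: print(n,f(u,v,z))
for n,u,v,zz in [('shelf R',250,320,.012),('shelf L',400,294,.012),('mouth R',268,407,.03),('mouth L',415,377,.03),('end L',442,480,.03),('end R',291,508,.03)]: print(n,f(u,v,zz))
D=W[:,:][(W[...,2]>.026)&(W[...,2]<.036)&(abs(W[...,1])<.07)&(W[...,0]>.6)&(W[...,0]<.72)];print('cover mean z',D[:,2].mean(),D[:,:2].min(0),D[:,:2].max(0))
D=W[(W[...,2]>.006)&(W[...,2]<.018)&(abs(W[...,1])<.04)&(W[...,0]>.56)&(W[...,0]<.60)];print('shelf z',D[:,2].mean())
D=W[(W[...,1]>-.12)&(W[...,1]<.02)&(W[...,0]>.75)&(W[...,0]<.80)];print('floor z',np.median(D[:,2]))
E
```

```text
blade plane slopes x,y, z at x=.52 [ 0.00671285 -0.00385474  0.1031969 ] 0.0019589150551626985 583
bl near R [ 0.4768 -0.0384]
far R [ 0.5611 -0.038 ]
far L [0.5592 0.0354]
near L [0.4803 0.0375]
shelf R [ 0.5532 -0.0556]
shelf L [0.5535 0.0538]
mouth R [ 0.6314 -0.055 ]
mouth L [0.6288 0.049 ]
end L [0.7077 0.0512]
end R [ 0.7077 -0.0524]
cover mean z 0.030447908618003255 [ 0.62372934 -0.0560304 ] [0.70807433 0.05352164]
shelf z 0.012147893366445338
floor z 0.00015808959773311315
```

>>> {"op": "jog_arm", "data": {
  "commands": "0.01 0 0.01 -0.001 0;0.01 0 0.02 0 0;0.01 0 0.02 0 0;0.01 0 0.02 0 0;0.01 0 0.010 0 0;0.01 0 0.003 0 0;0.01 0.01 0 0 0;0.01 0.015 0 0 0;0.01 0.015 0 0 0;0.01 0.010 0 0 0;0.01 0 0 0 0;0.01 0 0 0 0"
}}

```text
time_s: 7.32
ee_pos: [0.502, -0.0036, 0.023]
tcp_rot: [-1.571, -0.001, -0.001]
wrist_force: [0.2, -0.7, -0.6]
width: 0.0197
```

```bash
python3 - <<'E'
from h import *
s=env.observe();print(s['ee_pos'],yaw(s))
p,d=capture('scene');cv2.imwrite('pics/scene2.png',p);np.save('scene2.npy',d)
cv2.imwrite('pics/c5.png',cv2.resize(p[210:330,270:370],None,fx=5,fy=5,interpolation=cv2.INTER_CUBIC))
E
```

```text
[ 0.50200634 -0.00356402  0.02303422] 7.753151954201928e-05
```

View pics/c5.png

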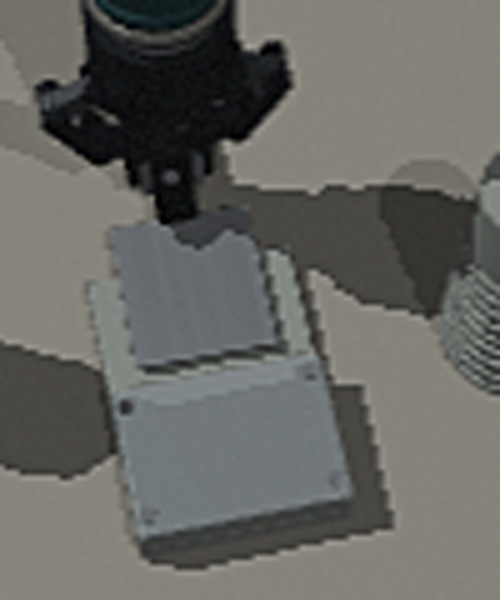

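```bash
python3 - <<'E'
from h import *
f=lambda u,v,z:ray('scene',u/5+270,v/5+210,z)[:2].round(4)
for n,u,v,z in [('tipR',136,367,.021),('tipL',277,343,.021),('nearR',109,227,.021),('shelfR',90,284,.012),('shelfL',290,252,.012),('mouthR',116,402,.03),('mouthL',316,361,.03),('endL',352,497,.03),('endR',142,538,.03)]: print(n,f(u,v,z))
E
```

```text
tipR [ 0.6111 -0.0395]
tipL [0.6119 0.0347]
nearR [ 0.5274 -0.0394]
shelfR [ 0.5543 -0.0546]
shelfL [0.5563 0.053 ]
mouthR [ 0.6329 -0.0533]
mouthL [0.6302 0.0514]
endL [0.7073 0.0537]
endR [ 0.7084 -0.0531]
```

>>> {"op": "jog_arm", "data": {
  "commands": "0.01 0 0.001 0.0015 0;0.01 0.005 0 0 0;0.01 0.006 0 0 0;0.01 0.006 0 0 0;0.01 0.006 0 0 0;0.01 0.006 0 0 0;0.01 0.006 0 0 0;0.01 0 0 0 0"
}}

```text
time_s: 8.03
ee_pos: [0.5385, -0.002, 0.0215]
tcp_rot: [-1.571, -0.002, -0.002]
wrist_force: [0.6, 0.5, -0.6]
width: 0.0198
```

>>> {"op": "jog_arm", "data": {
  "commands": "0.01 0.006 0 0 0;0.01 0.006 0 0 0;0.01 0.006 0 0 0;0.01 0.006 0 0 0;0.01 0.006 0 0 0;0.01 0.006 0 0 0;0.01 0.004 0 0 0;0.01 0.002 0 0 0;0.01 0.002 0 0 0;0.01 0 0 0 0"
}}

```text
time_s: 8.87
ee_pos: [0.5804, -0.002, 0.0213]
tcp_rot: [-1.571, -0.0, -0.0]
wrist_force: [-0.0, 0.8, -1.5]
width: 0.0199
```

>>> {"op": "jog_arm", "data": {
  "commands": "0.01 0 0.0015 0 0;0.01 0.003 0 0 0;0.01 0.003 0 0 0;0.01 0.002 0 0 0;0.01 0.001 0 0 0;0.01 0.001 0 0 0;0.01 0 0 0 0;0.01 0 0 0 0"
}}

```text
time_s: 9.53
ee_pos: [0.59, -0.002, 0.0198]
tcp_rot: [-1.571, -0.0, 0.0]
wrist_force: [0.1, 0.3, -2.5]
width: 0.0199
```

>>> {"op": "jog_arm", "data": {
  "commands": "0.01 0.001 0 0 0;0.01 0.001 0 0 0;0.01 0 0 0 0;0.01 0 0 0 0"
}}

```text
time_s: 9.87
ee_pos: [0.5921, -0.002, 0.0198]
tcp_rot: [-1.571, -0.0, 0.0]
wrist_force: [-0.4, 0.4, -1.5]
width: 0.02
```

>>> {"op": "jog_arm", "data": {
  "commands": "0.01 0.001 0 0 0;0.01 0 0 0 0;0.01 0.001 0 0 0;0.01 0 0 0 0;0.01 0 0 0 0"
}}

```text
time_s: 10.28
ee_pos: [0.5933, -0.0021, 0.0197]
tcp_rot: [-1.571, 0.001, 0.001]
wrist_force: [-1.0, -1.1, -1.2]
width: 0.0197
```

>>> {"op": "jog_arm", "data": {
  "commands": "0.01 0.001 0 0 0;0.01 0 0 0 0;0.01 0 0 0 0"
}}

```text
time_s: 10.53
ee_pos: [0.5934, -0.0022, 0.0195]
tcp_rot: [-1.571, 0.002, 0.003]
wrist_force: [-3.4, -0.9, -0.8]
width: 0.0198
```

>>> {"op": "jog_arm", "data": {
  "commands": "0.01 0 0.001 0 0;0.01 0 0.0005 0 0;0.01 0 0 0 0;0.01 0 0 0 0"
}}

```text
time_s: 10.87
ee_pos: [0.5934, -0.0022, 0.0181]
tcp_rot: [-1.571, 0.002, 0.003]
wrist_force: [-4.4, -0.5, 0.6]
width: 0.0204
```

```bash
python3 - <<'E'
from h import *
p,d=capture('scene');cv2.imwrite('pics/c6.png',cv2.resize(p[210:330,270:370],None,fx=5,fy=5,interpolation=cv2.INTER_CUBIC))
E
```

```text
(no output)
```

View pics/c6.png

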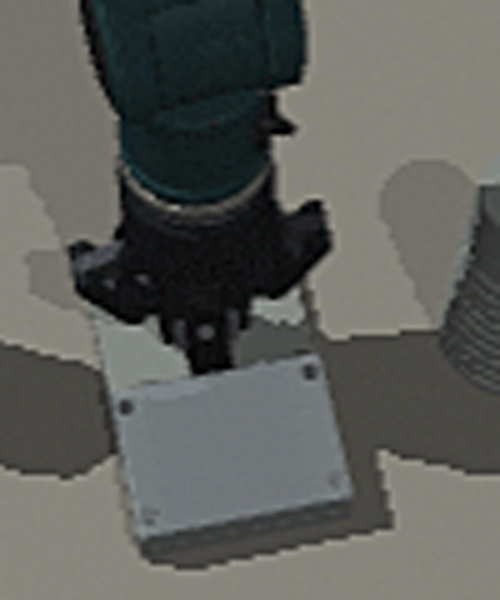

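The blade is fully under the cover, so I'm releasing it.

>>> {"op": "jog_arm", "data": {
  "commands": "0.05 0 0 0 0;0.05 0 0 0 0;0.05 0 0 0 0;0.05 0 0 0 0;0.05 0 -0.01 0 0;0.05 0 -0.03 0 0;0.05 0 -0.04 0 0;0.05 0 -0.04 0 0;0.05 0 -0.03 0 0;0.05 0 0 0 0"
}}

```text
time_s: 11.75
ee_pos: [0.6003, -0.0019, 0.176]
tcp_rot: [-1.57, -0.011, -0.012]
wrist_force: [0.5, -0.3, 0.8]
width: 0.0498
```

```bash
python3 look.py w4;python3 - <<'E'
from h import *
p,d=capture('scene');cv2.imwrite('pics/scene3.png',p);cv2.imwrite('pics/c7.png',cv2.resize(p[210:330,270:370],None,fx=5,fy=5,interpolation=cv2.INTER_CUBIC))
E
```

```text
11.75 [ 0.60029444 -0.00193495  0.17599046] -0.0002954366839185079 0.04977499605197491 [ 0.5 -0.3  0.8]
```

View pics/w4.png

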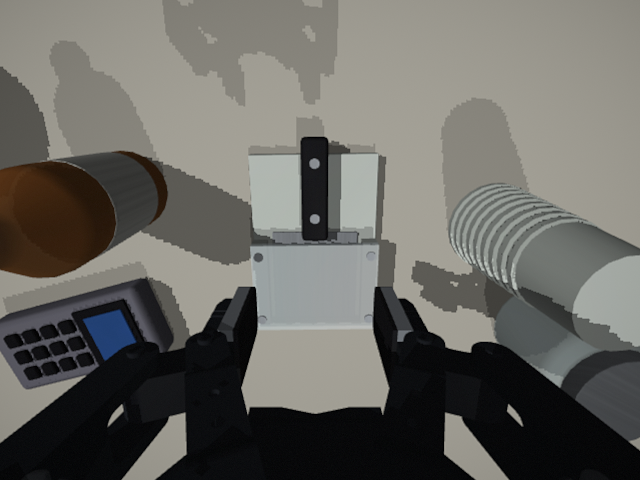

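View pics/c7.png

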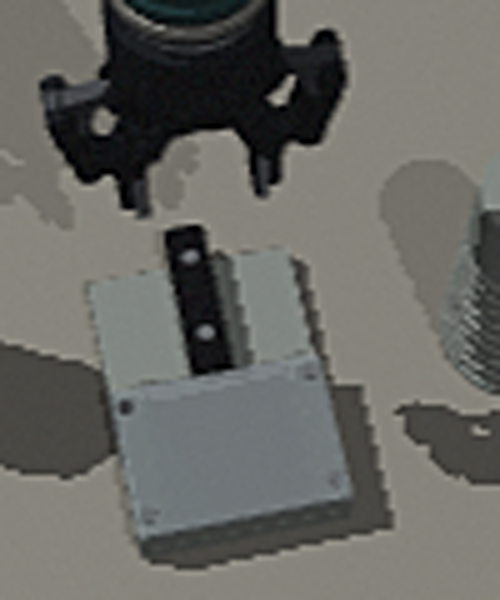

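The wrist view shows the handle lying on the shelf and square to the dock. A thin blade strip shows at the mouth (v 232-243). I'll measure the remaining gap.

```bash
python3 - <<'E'
from h import *
s=np.load('w4s.npy',allow_pickle=True).item();p=cv2.imread('pics/w4.png')
cv2.imwrite('pics/c8.png',cv2.resize(p[125:265,235:395],None,fx=4.5,fy=4.5,interpolation=cv2.INTER_CUBIC))
f=lambda u,v,z:ray('wrist',u,v,z,s)[:2].round(4)
print('tail',f(314,138,.030),'shelf front',f(314,154,.012),'nose',f(314,239.5,.030),'cover edge',f(314,243,.03),'cover end',f(314,327,.03))
d=np.load('w4.npy');print(world('wrist',d,[314]*5+[290,260,290],[145,165,190,215,232,200,290,237],st=s).round(4))
E
```

```text
tail [ 0.5376 -0.0037] shelf front [ 0.5512 -0.0037] nose [ 0.6204 -0.0038] cover edge [ 0.6235 -0.0038] cover end [ 0.7047 -0.004 ]
[[ 0.5429 -0.0037  0.0302]
 [ 0.558  -0.0037  0.0322]
 [ 0.5778 -0.0038  0.0324]
 [ 0.5986 -0.0038  0.0322]
 [ 0.6137 -0.0038  0.0304]
 [ 0.5898 -0.0245  0.0142]
 [ 0.6667 -0.0514  0.0312]
 [ 0.6223 -0.025   0.017 ]]
```

View pics/c8.png

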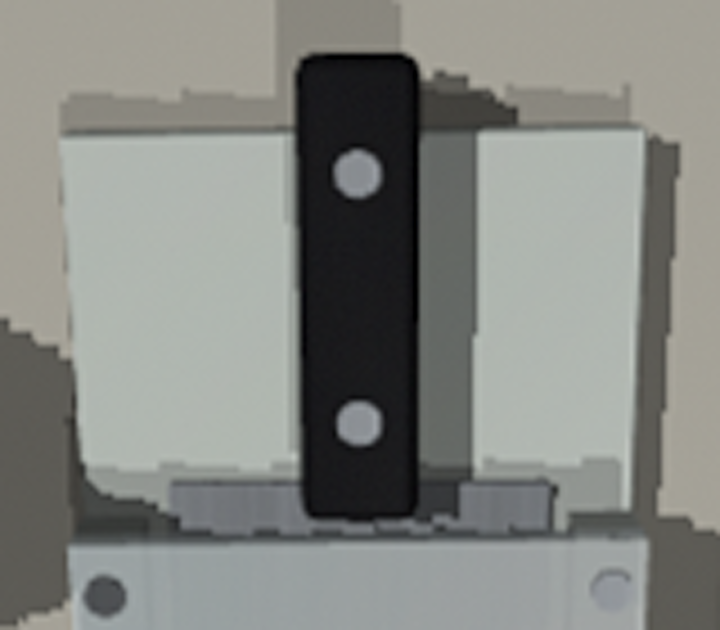

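The measured gap is 3.1 mm and the overhang 13.6 mm, against 3 and 14 expected, so the scraper is home. For the bowl, I'll push with the fully open fingers as a cradle behind it, in a lane in front of the dock.

>>> {"op": "jog_arm", "data": {
  "commands": "0.085 0 -0.037 0 0;0.085 0 -0.037 0 0;0.085 -0.005 0 -0.02 0;0.085 -0.009 0 -0.038 0;0.085 -0.009 0 -0.038 0;0.085 -0.009 0 -0.038 0;0.085 -0.009 0 -0.038 0;0.085 -0.009 0 -0.038 0;0.085 -0.009 0 -0.038 0;0.085 -0.009 0 -0.038 0;0.085 -0.009 0 -0.038 0;0.085 -0.009 0 -0.038 0"
}}

```text
time_s: 12.85
ee_pos: [0.5075, -0.3652, 0.2406]
tcp_rot: [-1.569, 0.002, 0.002]
wrist_force: [0.2, 0.2, 0.6]
width: 0.0853
```

>>> {"op": "jog_arm", "data": {
  "commands": "0.085 0 0 -0.036 0;0.085 0 0 0 0.12;0.085 0 0 0 0.12;0.085 0 0 0 0.12;0.085 0 0 0 0.12;0.085 0 0 0 0.12;0.085 0 0 0 0.12;0.085 0 0 0 0.12;0.085 0 0 0 0.12;0.085 0 0 0 0.12;0.085 0 0 0 0.12;0.085 0 0 0 0.12"
}}

```text
time_s: 13.85
ee_pos: [0.5083, -0.3992, 0.2404]
tcp_rot: [-1.316, 1.03, -1.024]
wrist_force: [-0.1, 0.4, -0.5]
width: 0.0849
```

>>> {"op": "jog_arm", "data": {
  "commands": "0.085 0 0 0 0.12;0.085 0 0 0 0.12;0.085 0 0 0 0;0.085 0 0 0 0"
}}

```text
time_s: 14.18
ee_pos: [0.5086, -0.3993, 0.2408]
tcp_rot: [-1.217, 1.201, -1.197]
wrist_force: [0.6, 0.8, -0.2]
width: 0.085
```

```bash
python3 look.py w5; python3 -c "
from h import *
print(env.observe()['joint_positions'].round(2))
p,d=capture('top');cv2.imwrite('pics/top2.png',p)"
```

```text
14.1833 [ 0.50862651 -0.39932077  0.24084203] -1.556511299981589 0.08503265694795249 [ 0.6  0.8 -0.2]
[ 0.27  0.52  0.47  1.8  -0.29  0.9   0.89]
```

View pics/w5.png

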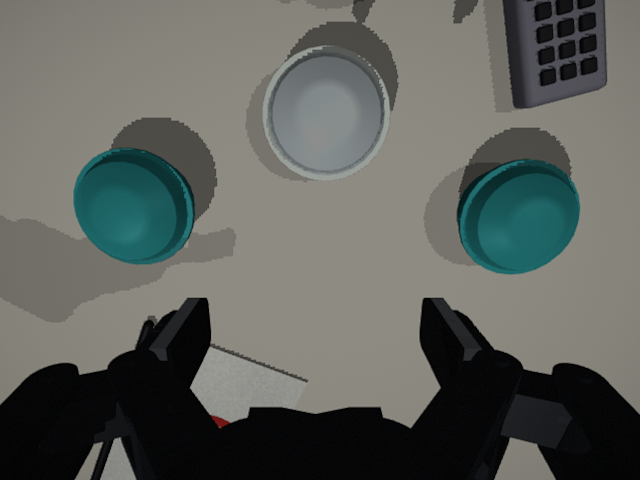

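View pics/top2.png

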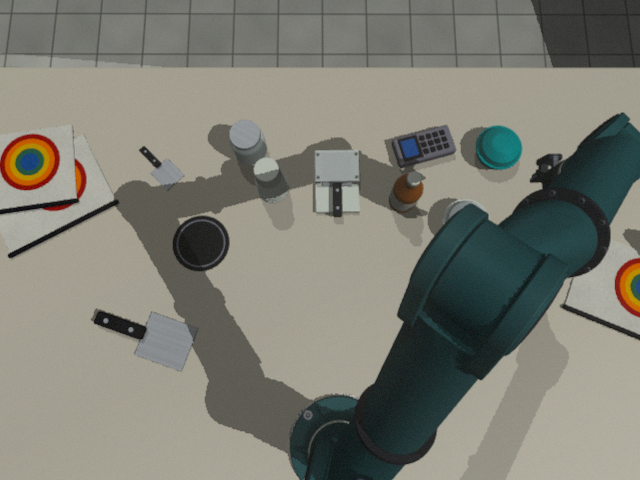

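The wrist view shows the white bowl ahead with its rim ellipse centred near (326,113). The turquoise bowls lie well to either side at (134,206) and (519,217).

```bash
python3 - <<'E'
from h import *
s=np.load('w5s.npy',allow_pickle=True).item();d=np.load('w5.npy')
q=[ray('wrist',u,v,.042,s)[:2] for u,v in [(264,112),(388,112),(326,47),(326,179)]];print(np.round(q,4))
print(ray('wrist',134,206,.05,s),ray('wrist',519,217,.05,s))
print('shift to pre-push',shift(s,[.515,-.395,.010]))
E
```

```text
[[ 0.4621 -0.3139]
 [ 0.5739 -0.3124]
 [ 0.5168 -0.2603]
 [ 0.5194 -0.3733]]
[ 0.33755065 -0.40028868  0.05      ] [ 0.70424011 -0.40588096  0.05      ]
shift to pre-push [-0.004   0.2308  0.007 ]
```

>>> {"op": "jog_arm", "data": {
  "commands": "0.085 -0.004 0 0.009 0.014;0.085 0 0.036 0 0;0.085 0 0.036 0 0;0.085 0 0.036 0 0;0.085 0 0.036 0 0;0.085 0 0.033 0 0;0.085 0 0.025 0 0;0.085 0 0.015 0 0;0.085 0 0.010 0 0;0.085 0 0.003 0 0;0.085 0 0 0 0;0.085 0 0 0 0"
}}

```text
time_s: 15.28
ee_pos: [0.5191, -0.3968, 0.0136]
tcp_rot: [-1.207, 1.209, -1.213]
wrist_force: [0.2, 0.2, 0.5]
width: 0.0848
```

```bash
python3 look.py w6
```

```text
15.2833 [ 0.51907255 -0.39679437  0.01363441] -1.5737921523449747 0.08480153656048631 [0.2 0.2 0.5]
```

View pics/w6.png

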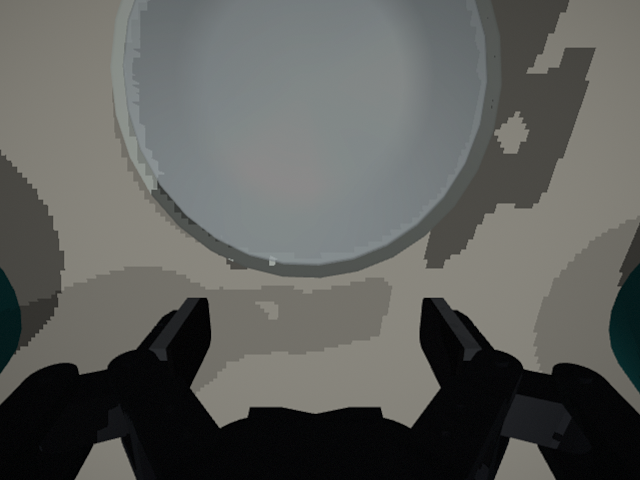

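>>> {"op": "jog_arm", "data": {
  "commands": "0.085 0 0.003 -0.002 0;0.085 -0.006 0 0 0;0.085 -0.008 0 0 0;0.085 -0.008 0 0 0;0.085 -0.006 0 0 0;0.085 -0.005 0 0 0;0.085 -0.005 0 0 0;0.085 0 0 0 0"
}}

```text
time_s: 16.0
ee_pos: [0.5164, -0.3566, 0.0093]
tcp_rot: [-1.208, 1.211, -1.21]
wrist_force: [-0.4, 0.8, 0.0]
width: 0.0848
```

```bash
python3 look.py w7
```

```text
16.0 [ 0.51644184 -0.3565724   0.00932227] -1.5725168385378199 0.0847968377636052 [-0.4  0.8  0. ]
```

View pics/w7.png

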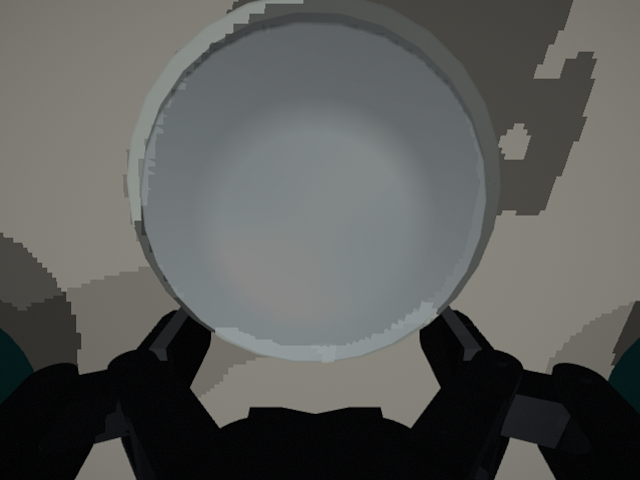

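The bowl sits evenly in the cradle, centred near (315,180). I'll push on.

```bash
cat > bowl.py <<'E'
from h import *
import sys
n=sys.argv[1];s=np.load(n+'s.npy',allow_pickle=True).item();d=np.load(n+'.npy')
vv,uu=np.mgrid[0:480:2,0:640:2];W=world('wrist',d,uu.ravel(),vv.ravel(),st=s)
uu=uu.ravel();vv=vv.ravel()
k=(vv<360)&(W[:,2]>.036)&(W[:,2]<.075)&(np.hypot(*(W[:,:2]-s['ee_pos'][:2]).T)<.125)&~((vv>295)&((uu<215)|(uu>415)))
w=W[k,:2]
if len(w):
    c,r=cv2.minEnclosingCircle(w.astype(np.float32));print('bowl',np.round(c,4),round(r,4),len(w),'rel',np.round(c-s['ee_pos'][:2],4), 'topz',np.percentile(W[k,2],99).round(4))
    t=W[k&(W[:,2]>.06)];ct,rt=cv2.minEnclosingCircle(t[:,:2].astype(np.float32));print('dome',np.round(ct,4),round(rt,4))
E
python3 bowl.py w7;python3 bowl.py w5
```

```text
bowl [ 0.517  -0.3077] 0.0583 26401 rel [0.0005 0.0489] topz 0.0724
dome [ 0.5173 -0.3068] 0.0442
bowl [ 0.4775 -0.3577] 0.1129 3134 rel [-0.0311  0.0416] topz 0.0727
dome [ 0.5169 -0.3167] 0.0449
```

>>> {"op": "jog_arm", "data": {
  "commands": "0.085 -0.008 0 -0.003 0;0.085 -0.012 0 -0.006 0;0.085 -0.012 0 -0.007 0;0.085 -0.012 0 -0.007 0;0.085 -0.012 0 -0.007 0;0.085 -0.012 0 -0.007 0;0.085 -0.012 0 -0.007 0;0.085 -0.012 0 -0.007 0;0.085 -0.012 0 -0.007 0;0.085 -0.012 0 -0.007 0;0.085 -0.008 0 -0.004 0;0.085 0 0 0 0"
}}

```text
time_s: 17.05
ee_pos: [0.4461, -0.2315, 0.0093]
tcp_rot: [-1.208, 1.213, -1.208]
wrist_force: [-0.1, 0.9, 0.5]
width: 0.0851
```

```bash
python3 look.py w8;python3 bowl.py w8
```

```text
17.05 [ 0.44607901 -0.23148449  0.00929056] -1.572466452010209 0.0850827476529485 [-0.1  0.9  0.5]
bowl [ 0.4714 -0.181 ] 0.0831 26606 rel [0.0254 0.0504] topz 0.0724
dome [ 0.4463 -0.1817] 0.044
```

View pics/w8.png

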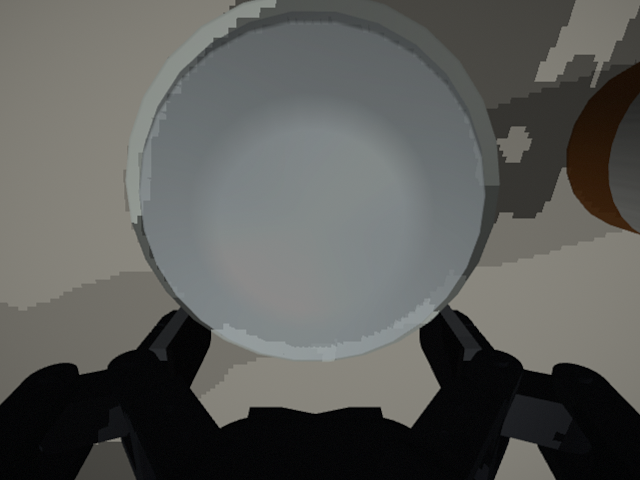

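>>> {"op": "jog_arm", "data": {
  "commands": "0.085 -0.008 0 -0.002 0;0.085 -0.013 0 -0.003 0;0.085 -0.014 0 -0.003 0;0.085 -0.014 0 0 0;0.085 -0.014 0 0 0;0.085 -0.014 0 0 0;0.085 -0.014 0 0 0;0.085 -0.014 0 0 0;0.085 -0.014 0 0 0;0.085 -0.014 0 0 0;0.085 -0.012 0 0 0;0.085 -0.008 0 0 0"
}}

```text
time_s: 18.1
ee_pos: [0.4395, -0.078, 0.0093]
tcp_rot: [-1.209, 1.21, -1.208]
wrist_force: [0.6, -3.3, 1.0]
width: 0.0849
```

```bash
python3 look.py w9;python3 bowl.py w9
```

```text
18.1 [ 0.43953457 -0.07801351  0.00928   ] -1.5709866047809478 0.08488215204101004 [ 0.6 -3.3  1. ]
bowl [ 0.4401 -0.0293] 0.058 26279 rel [0.0006 0.0487] topz 0.0724
dome [ 0.4403 -0.0288] 0.044
```

View pics/w9.png

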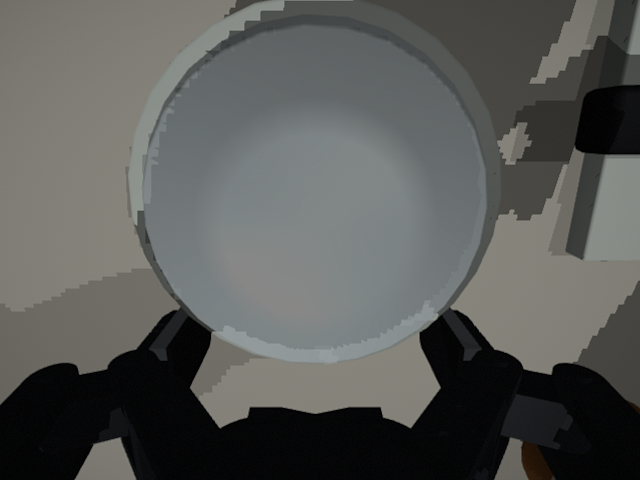

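The bowl is still nested, and the handle tail at (605,120) is clear on the right. I'll continue along the lane.

>>> {"op": "jog_arm", "data": {
  "commands": "0.085 -0.010 0 0 0;0.085 -0.014 0 0 0;0.085 -0.014 0 0 0;0.085 -0.014 0 0 0;0.085 -0.014 0 0 0;0.085 -0.014 0 0 0;0.085 -0.014 0 0 0;0.085 -0.014 0 0 0;0.085 -0.014 0 0 0;0.085 -0.014 0 0 0;0.085 -0.014 0 0 0;0.085 -0.010 0 0 0"
}}

```text
time_s: 19.15
ee_pos: [0.4399, 0.0805, 0.0092]
tcp_rot: [-1.208, 1.212, -1.211]
wrist_force: [-0.6, -1.7, 0.7]
width: 0.0848
```

>>> {"op": "jog_arm", "data": {
  "commands": "0.085 -0.010 0 0.001 0;0.085 -0.014 0 0.003 0;0.085 -0.014 0 0.003 0;0.085 -0.014 0 0.003 0;0.085 -0.014 0 0.003 0;0.085 -0.014 0 0.003 0;0.085 -0.014 0 0.003 0;0.085 -0.014 0 0.003 0;0.085 -0.012 0 0.003 0;0.085 -0.008 0 0.002 0;0.085 -0.005 0 0.001 0;0.085 0 0 0 0"
}}

```text
time_s: 20.15
ee_pos: [0.4683, 0.2134, 0.0091]
tcp_rot: [-1.209, 1.211, -1.209]
wrist_force: [-0.8, -0.3, -1.1]
width: 0.0851
```

```bash
python3 look.py w10;python3 bowl.py w10; python3 -c "
from h import *
p,d=capture('top');cv2.imwrite('pics/top3.png',p)"
```

```text
20.15 [0.46829145 0.21343634 0.00911668] -1.5722364669481634 0.08512091358500776 [-0.8 -0.3 -1.1]
bowl [0.4691 0.2623] 0.0582 26449 rel [0.0008 0.0489] topz 0.0724
dome [0.4686 0.2631] 0.0445
```

View pics/w10.png

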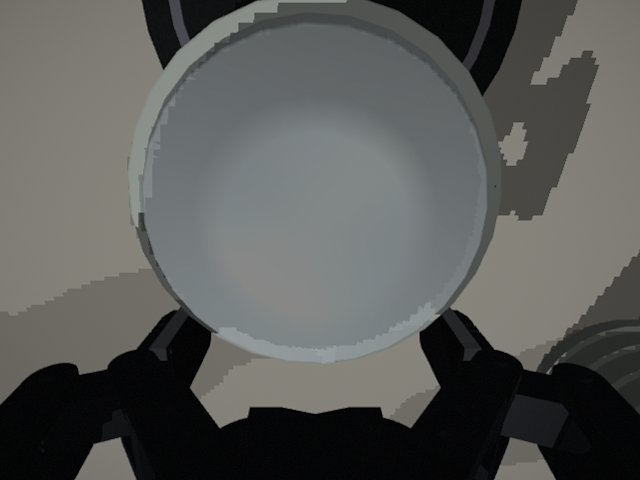

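View pics/top3.png

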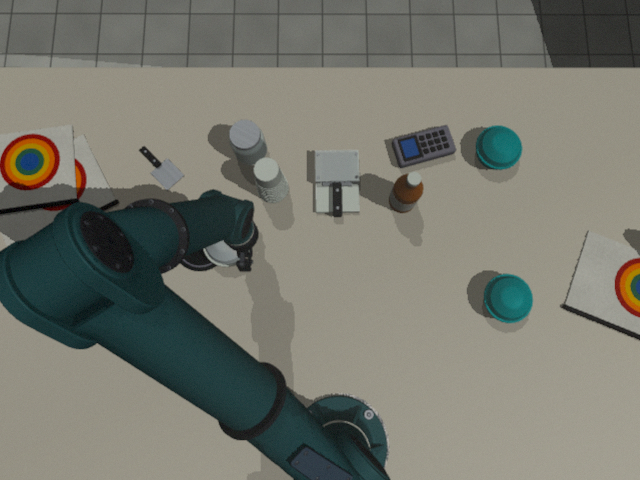

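>>> {"op": "jog_arm", "data": {
  "commands": "0.085 -0.007 0 0.001 0;0.085 -0.010 0 0.001 0;0.085 -0.010 0 0 0;0.085 -0.010 0 0 0;0.085 -0.010 0 0 0;0.085 -0.008 0 0 0;0.085 -0.006 0 0 0;0.085 -0.004 0 0 0;0.085 -0.003 0 0 0;0.085 -0.002 0 0 0;0.085 0 0 0 0;0.085 0 0 0 0"
}}

```text
time_s: 21.25
ee_pos: [0.471, 0.2825, 0.0093]
tcp_rot: [-1.208, 1.212, -1.211]
wrist_force: [-0.4, 0.0, -0.9]
width: 0.0855
```

```bash
python3 look.py w11;python3 bowl.py w11
```

```text
21.25 [0.47096967 0.2825219  0.00930206] -1.5738329491808007 0.08549069697082448 [-0.4  0.  -0.9]
bowl [0.4722 0.3311] 0.0583 26352 rel [0.0012 0.0486] topz 0.0724
dome [0.4722 0.3319] 0.0444
```

View pics/w11.png

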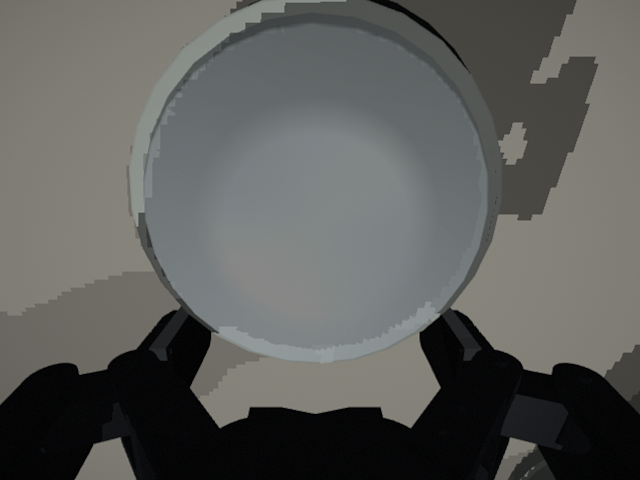

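The bowl is at about (0.472, 0.332) against the mat's (0.471, 0.333). I'll back off and check.

>>> {"op": "jog_arm", "data": {
  "commands": "0.085 0.004 0 0 0;0.085 0.015 0 0 0;0.085 0.025 0 0 0;0.085 0.026 0 0 0;0.085 0 -0.02 0 0;0.085 0 -0.04 0 0;0.085 0 -0.04 0 0;0.085 0 -0.04 0 0;0.085 0 -0.04 0 0;0.085 0 -0.04 0 0;0.085 0 0 0 0;0.085 0 0 0 0"
}}

```text
time_s: 22.3
ee_pos: [0.4724, 0.2127, 0.2317]
tcp_rot: [-1.202, 1.21, -1.211]
wrist_force: [-0.5, -0.2, -1.2]
width: 0.0851
```

```bash
python3 look.py w12; python3 -c "
from h import *
for n in ('top','scene'):
  p,d=capture(n);cv2.imwrite('pics/%s4.png'%n,p);np.save(n+'4.npy',d)"
```

```text
22.3 [0.47237005 0.2126519  0.2316741 ] -1.5738366891665858 0.08506084089728914 [-0.5 -0.2 -1.2]
```

View pics/w12.png

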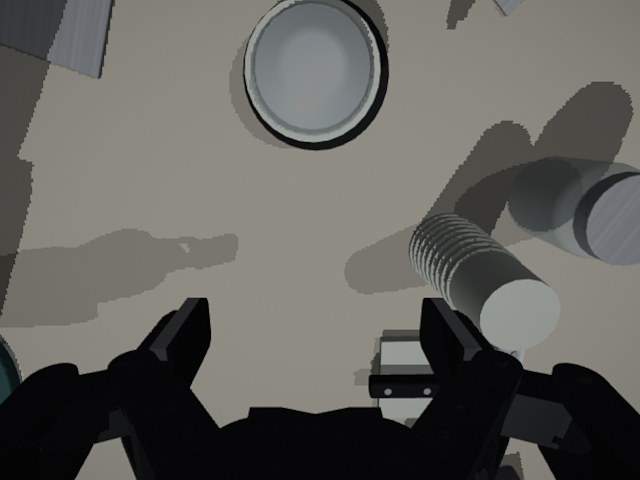

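View pics/scene4.png

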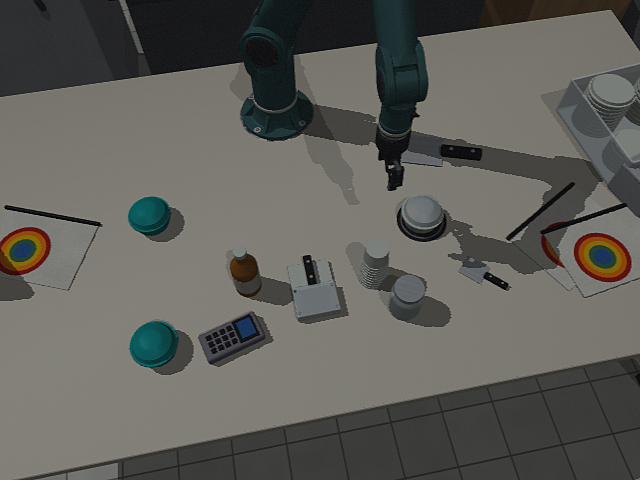

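View pics/top4.png

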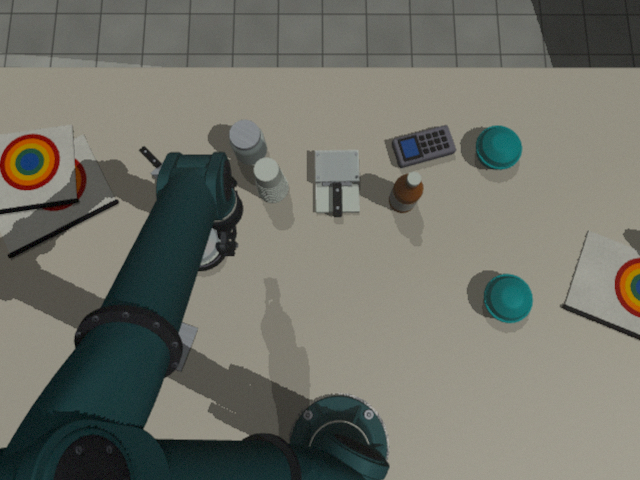

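The scene view shows the bowl on the mat with a dark rim all round, centred near (422,215). The scraper is in the dock and the bystanders look unmoved. One numeric check, then I hand in.

```bash
python3 - <<'E'
from h import *
s=np.load('w12s.npy',allow_pickle=True).item();d=np.load('w12.npy')
vv,uu=np.mgrid[0:160,230:400];W=world('wrist',d,uu.ravel(),vv.ravel(),st=s)
t=W[W[:,2]>.06,:2];print('dome wrist',np.round(cv2.minEnclosingCircle(t.astype(np.float32)),4) if 0 else cv2.minEnclosingCircle(t.astype(np.float32)))
a,b=np.load('top0.npy'),np.load('top4.npy')
W0,W4=[world('top',x,*[g.ravel() for g in np.mgrid[0:480,0:640][::-1]]).reshape(480,640,3) for x in (a,b)]
for n,u0,v0,u1,v1,lo,hi in [('cups',250,150,300,215,.14,.17),('syrup',380,160,430,220,.18,.22),('jar',220,110,272,165,.1,.13),('term',385,115,465,175,.025,.05)]:
    r=[]
    for X in (W0,W4):
        w=X[v0:v1,u0:u1].reshape(-1,3);w=w[(w[:,2]>lo)&(w[:,2]<hi)];r.append(w[:,:2].mean(0).round(4))
    print(n,*r)
print(env.observe()['wrist_force'].round(1)); job.hand_in()
E
```

```text
dome wrist ((0.47154074907302856, 0.330280601978302), 0.046434979885816574)
cups [0.6125 0.1589] [0.6126 0.1589]
syrup [ 0.5786 -0.165 ] [ 0.5786 -0.165 ]
jar [0.7129 0.2159] [0.7129 0.216 ]
term [ 0.7154 -0.2231] [ 0.7154 -0.2236]
[ 1.  -0.5 -0.3]
the job is handed in; nothing more can be done
```

The scraper is home in its dock and the lidded bowl stands wholly on the mat. I handed the job in at about 22 s of the 72 s allowed.

- **Scraper:** I picked up the middle-sized scraper by its handle and slid the blade in until it met the closed end with about 3–4 N. I then lowered it onto the shelf and let go. After release, the gap from handle to cover measured 3.1 mm (3 expected), and the handle overhung the shelf by 13.6 mm (14 expected).
- **Bowl:** I pushed it along the counter with the open fingers, in front of the syrup bottle and the dock. It stayed evenly between the fingers and level in every picture I took. It ended at about (0.472, 0.331) against the mat's centre at (0.471, 0.333), with dark mat showing around it. The gripper was clear of it at hand-in.
- **Bystanders:** the cups, syrup bottle, card terminal and tip jar moved no more than 0.5 mm between the first and last top views, which is within measuring noise. I did not touch the look-alikes.

No check failed. The one disagreement was that the scene camera placed things about 7 mm farther out in x than the top camera did. I worked from relative distances and the contact force for the insertion, so it had no effect.

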